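# Close the make-up stock tray with its hook-in cover

### The arm

A 7-joint arm with a two-finger parallel gripper is mounted at the origin on the work surface. World frame = base frame: x ahead of the robot, y to its left, z up, the work surface at z = 0. Lengths are in m, angles in degrees, forces in N, time in s.
With the tool pointing down it reaches from about 0.425 to 0.875 m from the base axis. Payload 4.7 kg.
Tool frame: the origin (TCP) lies at the very end of the fingers, on their centre line; the grasp point (between the pads) lies 19 mm behind it; z points along the fingers, x is the direction in which the jaws open and shut, and the axes are right-handed (so a half turn about z gives the same grasp; the last joint's range is limited). The gripper opens to 87 mm and grips with 3 to 60 N. Pads are 19 mm wide; open, the fingers measure 117 mm over their backs; the gripper's body (75 mm by 190 mm) begins 51 mm behind the grasp point.
Start: joints at [67.328, 18.392, -4.016, 83.108, 1.295, 78.541, -3.26], TCP at [0.259, -0.596, 0.223] pointing down, gripper open.
Joint ranges: [-163.93, 163.93], [-17.29, 119.83], [-79.2, 71.16], [3.27, 140.29], [-89.18, 269.18], [5.43, 117.66], [-154.24, 154.24]. Speed limits (degrees/s): [147.25, 147.25, 180, 180, 180, 180, 180].

### API

Orientations are given as [roll, pitch, yaw] about the fixed x, y, z axes, in that order (R = Rz(yaw) Ry(pitch) Rx(roll)).
In Python, from cell import sensors, vision, env gives the robot as it stands.
- The arm moves only by the shell command python3 -m inch 'ROWS' [OPENING] [FORCE]. ROWS is a JSON object of lists of equal length, an entry for each row: "dp": the shift along the tool's x, y, z in m, a list of three; "turn": the turn about the tool's z in degrees. A call has 1 to 8 rows; each row shifts and turns the commanded pose from where the row before left it, along the tool's axes as they then stand; what a row does not reach is not made up. A row lasts 1/8 s, in which the tool goes at most 62.5 mm and 10.7 degrees, less where a joint would pass 70% of its speed; a pose out of reach is approached as far as the arm can. A call is refused whole if a number of a shift passes 0.0625 or a number of a turn 10.7, either way. A call with a gripper value outside its range is refused whole. OPENING is the closure, from -1 (fully open) to 1 (shut), set as the call begins (- or left out, the last holds). The fingers move at their own pace and stop on an object; FORCE is the grip in N (left out, the last holds). Time passes only in rows, so rows that do not move let the fingers close. It gives the time, the measured TCP pose, the force and the opening at its end, in the units of the state.
- sensors.get_obs(): the state, without advancing time (a new reading comes with each control period).
- vision.read_camera(name): name is "side" or "top"; returns the picture (400x640x3 uint8, blue, green, red); there is no depth.
- vision.get_calibration(name): a dict with "K" (3x3 intrinsics, pixels), "pose" (4x4, takes a point from camera to world coordinates). Camera axes: x right, y down, z forward; pixel columns grow to the right and rows downward; lengths in m; the calibration is good to about 2 mm. A picture is of the moment at which its call begins. get_calibration takes no time and is no camera call.
- env.sign_off(): hands the job in, once; it reports no verdict.
The state is a dict: "time_s": time; "qpos": joint angles; "joint_velocities": joint speeds; "effort": joint torques, N m; "tool_pos": TCP position; "tool_rot": TCP orientation; "force": force on the tool from outside, world axes, zero at the start; "wrist_torque": the same for the moment, N m; "grip_width": finger opening in m.
Only numpy, scipy, OpenCV 4.12 (cv2) and the standard library are available. Lean on these libraries where they do the work, as an engineer would, in place of code of your own. Each camera call takes 0.05 s, during which the arm holds its last target.

### The job

Close the black stock tray with the long cover: tuck one short edge of the cover under the tray's lip, then swing the other end down until the cover lies flat and fully home inside the tray's rim, and let go. Leave the short cover where it lies.

Things in the scene. Friction and masses are not known exactly. Their poses are not given: they have to be found in the camera images.
- cover_grip (a point): Long cover, loose, flat on the table: white plate 200 (x) by 120 (y) by 6 mm, 0.18 to 0.35 kg, with an upright grip fin in the middle of its top, 14 mm thick (x), 60 long (y), 45 tall. Point: half-way up the fin, 28.5 mm above the plate's underside; z up. Ends alike: either short edge may go under the lip. It and the short cover lie in either order left of the tray.
- tray_seat (a point): Black tray with pots in it, fixed. Point: centre of its opening, level with the two end ledges (35 mm up) that the cover's underside rests on; x lengthways, y across, z up. Inside 216 (x) by 144 mm (y), walls 6 mm. Lip at the -x end, nearest the robot. The +x end wall rises 24 mm above the ledges, side walls 10 mm; ledges are 26 mm deep, pots lie below them.
- tray_lip (a point): Middle of the free edge of the tray's lip, on its underside, 28 mm above the ledges, 76 mm from tray_seat towards -x; axes as tray_seat. The lip is bare metal, 6 mm thick, spans the whole width and overhangs the opening by 32 mm, with the end wall and closed sides below it. The cover only goes in tilted, 10 to 20 degrees, +x end high; nothing latches.
- short_cover_grip (a point): Short cover, a bystander, loose, flat on the table: same plate and fin as the long cover but only 100 mm long (x) by 120 mm wide (y). Point: half-way up its fin, 28.5 mm above its underside. It is too short for this tray and must stay where it is.
There are look-alikes about, which are no part of the job. What is shaped like the part that bears cover_grip but green or purple is not meant.

How it is judged (in metres and radians):
At the end, for the whole second after the job is handed in: The long cover rests in the tray, grip up: grip point 21 to 36 mm above the ledges, within 16 mm of the tray centre in x and 20 mm in y, flat within 4.5 degrees and lengthways within 15 degrees, speed under 20 mm/s; the short cover was never moved over 40 mm (z of cover_grip in the frame of tray_seat between 0.021 and 0.036 m and x of cover_grip in the frame of tray_seat between -0.016 and 0.016 m and y of cover_grip in the frame of tray_seat between -0.02 and 0.02 m and angle between the z axis of cover_grip and the z axis of tray_seat, either way round below 0.08 rad and angle between cover_grip's own z axis and vertical below 0.3 rad and angle between the x axis of cover_grip and the x axis of tray_seat, either way round below 0.26 rad and linear speed of cover below 0.02 m/s); the robot touches nothing.
It fails at once if the short cover is moved by more than 40 mm (distance of short_cover_grip from where it was at the start of the episode above 0.04 m).
It also fails if it takes over 35 s, if anything falls off the work surface, if the arm or the gripper's body presses on something with over 40 N, if the wrist force passes 120 N, or if a joint passes its speed limit or range.

## Working session

There is one attempt and no reset: what is moved stays moved. The work goes in short steps, Python scripts to look and compute and a shell command to move; the robot and the scene stay as the last step left them, time stands still between calls to the robot, and variables do not carry over. Pictures are saved under pics/ and viewed, and the job is handed in when it is done.

```bash
mkdir -p pics; ls; python3 - <<'E'
from cell import sensors, vision, env
import cv2
print(sensors.get_obs())
for n in("side","top"):
    cv2.imwrite(f"pics/{n}0.png",vision.read_camera(n)); c=vision.get_calibration(n); print(n,c)
E
```

```text
pics
{'time_s': 0.0, 'qpos': array([67.32875075, 18.43859371, -4.01634812, 83.17562882,  1.29181221,
       78.54404611, -3.25862945]), 'joint_velocities': array([ 0.05567324,  0.00477188,  0.04819244, -0.02608302, -0.1303166 ,
       -0.05965212,  0.04250801]), 'effort': array([ 1.20704331e-04, -4.91294146e+01, -4.03523566e-01, -3.12523019e+01,
       -6.39109151e-02,  4.36474197e-02,  1.59571709e-04]), 'tool_pos': array([ 0.25871591, -0.59565844,  0.22146056]), 'tool_rot': array([ 1.79997386e+02,  1.13192705e-01, -6.65174783e+01]), 'force': array([ 0.530958  ,  0.36790539, -0.06142201]), 'wrist_torque': array([ 0.00463298,  0.02687028, -0.02944496]), 'grip_width': 0.08757691222124235}
side {'K': array([[366.58449207,   0.        , 312.62880355],
       [  0.        , 366.58449207, 198.94675556],
       [  0.        ,   0.        ,   1.        ]]), 'pose': array([[-0.99922642, -0.01711944,  0.03540462,  0.40787607],
       [-0.03583208,  0.76731921, -0.64026346,  0.69490384],
       [-0.01620569, -0.64103678, -0.76733905,  0.75411258],
       [ 0.        ,  0.        ,  0.        ,  1.        ]])}
top {'K': array([[397.16121081,   0.        , 324.49718631],
       [  0.        , 397.16121081, 196.20860941],
       [  0.        ,   0.        ,   1.        ]]), 'pose': array([[ 4.49718762e-03, -9.86435961e-01,  1.64084949e-01,
         2.30392226e-01],
       [-9.99989788e-01, -4.50951826e-03,  2.97350358e-04,
         1.18469883e-01],
       [ 4.46626986e-04, -1.64084610e-01, -9.86446167e-01,
         1.23161477e+00],
       [ 0.00000000e+00,  0.00000000e+00,  0.00000000e+00,
         1.00000000e+00]])}
```

View pics/top0.png

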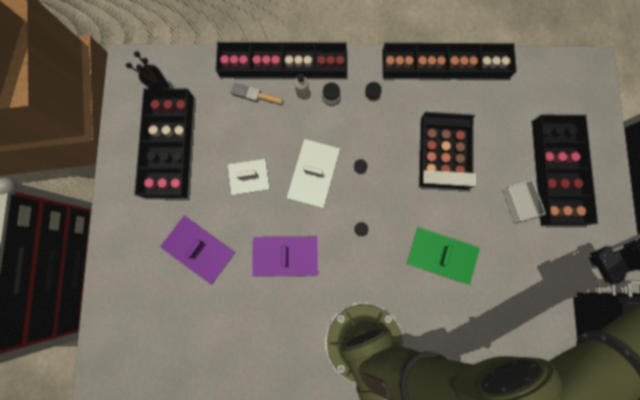

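View pics/side0.png

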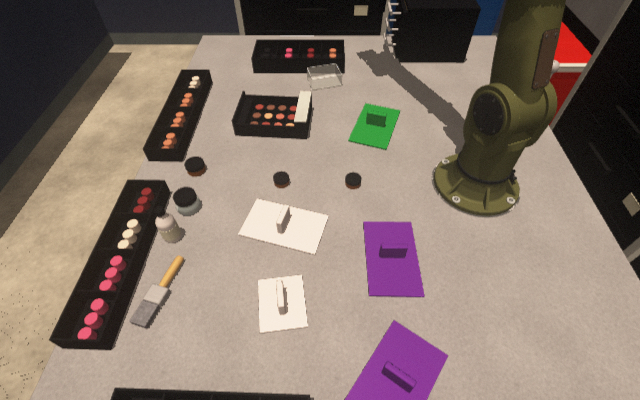

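The white plates are the long cover at top (314,172), about 200x120, and the short one at (248,177). The green (443,256) and purple (197,249; 285,256) plates are look-alikes. The tray with the white lip is at (447,150). I'll confirm these in an enlarged crop and measure.

```bash
cat > h.py <<'E'
import numpy as np, cv2
from cell import vision, sensors
def cal(n):
    c=vision.get_calibration(n); return np.array(c["K"]),np.array(c["pose"])
def ray(n,uv,z):
    K,P=cal(n); uv=np.atleast_2d(uv).astype(float)
    d=np.c_[uv,np.ones(len(uv))]@np.linalg.inv(K).T@P[:3,:3].T
    o=P[:3,3]; return o+d*((z-o[2])/d[:,2])[:,None]
def proj(n,X):
    K,P=cal(n); X=np.atleast_2d(X); c=(X-P[:3,3])@P[:3,:3]; u=c@K.T; return u[:,:2]/u[:,2:]
E
python3 - <<'E'
import cv2,numpy as np
from h import *
t=cv2.imread('pics/top0.png'); s=cv2.imread('pics/side0.png')
a=cv2.resize(t[100:220,220:350],(780,720)[:2],interpolation=cv2.INTER_CUBIC)[:600]
a=cv2.resize(t[130:215,220:345],None,fx=3.2,fy=3.2,interpolation=cv2.INTER_CUBIC)
b=cv2.resize(t[105:197,410:485],None,fx=5,fy=5,interpolation=cv2.INTER_CUBIC)
c=np.zeros((600,800,3),np.uint8); c[:a.shape[0],:a.shape[1]]=a; c[:b.shape[0],420:420+b.shape[1]]=b
cv2.imwrite('pics/crop.png',c)
b=cv2.resize(s[85:145,225:325],None,fx=8,fy=8,interpolation=cv2.INTER_CUBIC)
cv2.imwrite('pics/crop2.png',b)
for n,im,z in(('top',t,.006),('side',s,.006)):
    m=((im.min(2)>150)&(im.max(2)-im.min(2)<45)).astype(np.uint8)
    k,l,st,ce=cv2.connectedComponentsWithStats(m)
    for i in range(1,k):
        if st[i,4]>150:
            pts=np.argwhere(l==i)[:,::-1]
            w=ray(n,pts,z)[:,:2].astype(np.float32)
            print(n,st[i],ce[i].round(1),cv2.minAreaRect(w))
E
```

```text
top [ 287  139   53   69 2278] [313. 173.] ((0.5103477835655212, 0.15511739253997803), (0.12045435607433319, 0.20110882818698883), 74.87984466552734)
top [ 228  158   41   37 1087] [247.8 176.1] ((0.49765345454216003, 0.3609939217567444), (0.10169032216072083, 0.1198059618473053), 9.186114311218262)
top [425 171  51  14 540] [450.1 177.5] ((0.4961359202861786, -0.276505708694458), (0.15793469548225403, 0.03420763835310936), 86.34466552734375)
top [510 188  17  31 184] [517.6 201.4] ((0.4172593653202057, -0.48751166462898254), (0.09535979479551315, 0.027875663712620735), 16.22382164001465)
side [   32    44   608   356 94879] [361.  269.9] ((0.3301772475242615, -0.09671974182128906), (1.3206976652145386, 1.2331699132919312), 89.97952270507812)
side [460  49  31  38 551] [475.5  68.7] ((-0.15007826685905457, -0.593278169631958), (0.26256194710731506, 0.1009882315993309), 71.40446472167969)
side [407  64  64  53 925] [441.2  83.2] ((-0.023708462715148926, -0.4725046753883362), (0.1440989375114441, 0.334705650806427), 27.2105770111084)
side [282  74  30  48 663] [299.9  94.9] ((0.5073747634887695, -0.3987971544265747), (0.09520606696605682, 0.28873777389526367), 9.565572738647461)
side [311  74  30  15 256] [324.3  80.4] ((0.42116808891296387, -0.4914652109146118), (0.10034682601690292, 0.07812787592411041), 15.195751190185547)
side [542 127  15  28 160] [549.  138.7] ((-0.2636246085166931, -0.17584621906280518), (0.13262103497982025, 0.039025600999593735), 70.34610748291016)
```

View pics/crop.png

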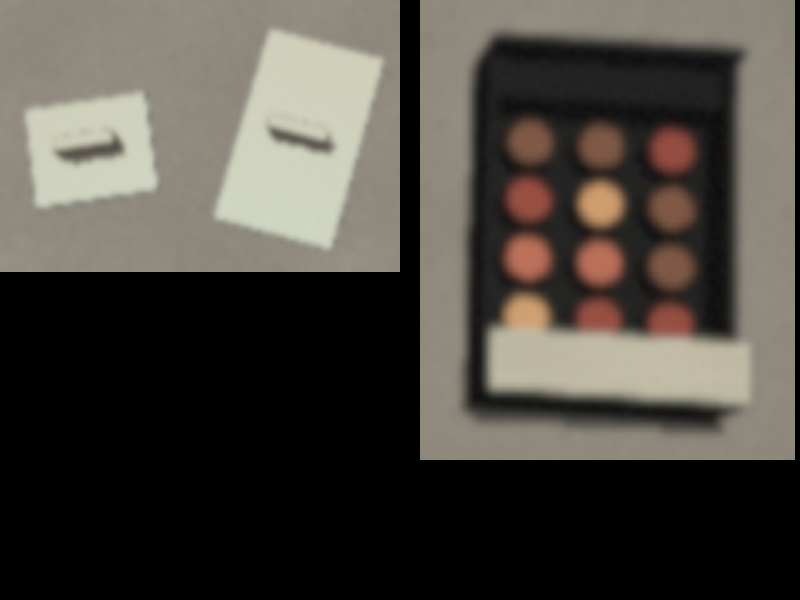

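View pics/crop2.png

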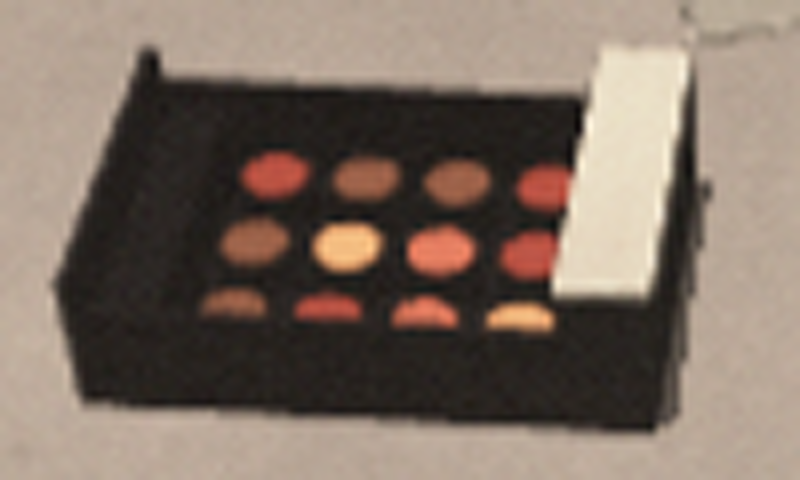

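The crop confirms the long cover: 120x201 mm with a fin, at (314,172). The short cover is the 102x120 mm plate. Next I'll locate the tray from its lip, with the model overlaid as a check.

```bash
cat > fit.py <<'E'
from h import *
from scipy.optimize import minimize
ims={n:cv2.imread(f'pics/{n}0.png') for n in('top','side')}
rois={'top':(95,205,400,495),'side':(80,148,222,330)}
def quads(p):
    x,y,a=p; c,s=np.cos(a),np.sin(a)
    T=lambda P:np.array(P,float)@np.array([[c,s,0],[-s,c,0],[0,0,1]])+[x,y,0]
    hx,hy=.114,.078
    def wall(x0,y0,x1,y1,h): return [[x0,y0,0],[x1,y1,0],[x1,y1,h],[x0,y0,h]]
    dark=[wall(hx,-hy,hx,hy,.059),wall(-hx,-hy,hx,-hy,.045),wall(-hx,hy,hx,hy,.045),wall(-hx,-hy,-hx,hy,.063),[[-hx,-hy,0],[hx,-hy,0],[hx,hy,0],[-hx,hy,0]],[[-hx,-hy,.045],[hx,-hy,.045],[hx,hy,.045],[-hx,hy,.045]],
     wall(-hx,-hy,-.076,-hy,.063),wall(-hx,hy,-.076,hy,.063)]
    lip=[[-hx+L,-hy,.069],[-.076,-hy,.069],[-.076,hy,.069],[-hx+L,hy,.069]]
    return [T(q) for q in dark],T(lip)
L=.006
def render(n,p):
    sc=4; m=np.zeros((400*sc,640*sc),np.float32); d,l=quads(p)
    f=lambda q:np.round((proj(n,q)+.5)*sc*16-8).astype(np.int32)
    for q in d: cv2.fillConvexPoly(m,f(q),1.,shift=4)
    lm=np.zeros_like(m); cv2.fillConvexPoly(lm,f(l),1.,shift=4)
    m=np.maximum(m,lm)
    r=lambda z:cv2.GaussianBlur(cv2.resize(z,(640,400),interpolation=cv2.INTER_AREA),(0,0),.7)
    return r(m),r(lm)
obs={}
for n,im in ims.items():
    r=rois[n]; g=im.astype(float).mean(2)
    bg=np.median(g[r[0]:r[2] if 0 else r[1],r[2]:r[3]][:6])
    w=np.clip((g-60)/(190-60),0,1)
    hsv=cv2.cvtColor(im,cv2.COLOR_BGR2HSV)
    dark=np.clip((bg-g)/(bg-35),0,1)
    obs[n]=(g,bg)
def cost(p,which=('top','side')):
    c=0
    for n in which:
        g,bg=obs[n]; m,l=render(n,p); r=rois[n]
        lipv=200 if n=='top' else 205
        pred=bg*(1-m)+35*(m-l)+lipv*l
        e=np.clip(np.abs(pred-g),0,60)[r[0]:r[1],r[2]:r[3]]
        c+=e.mean()
    return c
if __name__=='__main__':
    for n in ims:
        z=.069; w=ims[n]; r=rois[n]
        m=((w.min(2)>140)).astype(np.uint8)
    for Lv in(0.,.006):
        globals()['L']=Lv
        for wh in(('top','side'),('top',),('side',)):
            best=min((minimize(cost,[.58,-.25,a],args=(wh,),method='Nelder-Mead',options=dict(initial_simplex=[[.58,-.25,a],[.60,-.25,a],[.58,-.27,a],[.58,-.25,a+.08]],xatol=1e-4,fatol=1e-4)) for a in(-.06,.0)),key=lambda r:r.fun)
            print(Lv,wh,best.x,np.degrees(best.x[2]),best.fun)
            if len(wh)==2: keep=best.x
    out=[]
    for n in ims:
        im=ims[n]; r=rois[n]; k=5 if n=='top' else 4
        v=cv2.resize(im[r[0]:r[1],r[2]:r[3]],None,fx=k,fy=k,interpolation=cv2.INTER_CUBIC)
        d,l=quads(keep)
        for q,col in [(x,(0,255,0)) for x in d[:6]]+[(l,(0,0,255))]:
            cv2.polylines(v,[np.round((proj(n,q)+.5-[r[2],r[0]])*k).astype(int)],True,col,1)
        cv2.imwrite(f'pics/ov_{n}.png',v)
E
python3 fit.py
```

```text
Traceback (most recent call last):
  File "fit.py", line 47, in <module>
    best=min((minimize(cost,[.58,-.25,a],args=(wh,),method='Nelder-Mead',options=dict(initial_simplex=[[.58,-.25,a],[.60,-.25,a],[.58,-.27,a],[.58,-.25,a+.08]],xatol=1e-4,fatol=1e-4)) for a in(-.06,.0)),key=lambda r:r.fun)
  File "fit.py", line 47, in <genexpr>
    best=min((minimize(cost,[.58,-.25,a],args=(wh,),method='Nelder-Mead',options=dict(initial_simplex=[[.58,-.25,a],[.60,-.25,a],[.58,-.27,a],[.58,-.25,a+.08]],xatol=1e-4,fatol=1e-4)) for a in(-.06,.0)),key=lambda r:r.fun)
              ~~~~~~~~^^^^^^^^^^^^^^^^^^^^^^^^^^^^^^^^^^^^^^^^^^^^^^^^^^^^^^^^^^^^^^^^^^^^^^^^^^^^^^^^^^^^^^^^^^^^^^^^^^^^^^^^^^^^^^^^^^^^^^^^^^^^^^^^^^^^^^^^^^^^^^^^^^^^^^^^^^^^^^^^^
  File "fit.py", line 34, in cost
    g,bg=obs[n]; m,l=render(n,p); r=rois[n]
                     ~~~~~~^^^^^
  File "fit.py", line 18, in render
    for q in d: cv2.fillConvexPoly(m,f(q),1.,shift=4)
                                     ~^^^
  File "fit.py", line 17, in <lambda>
    f=lambda q:np.round((proj(n,q)+.5)*sc*16-8).astype(np.int32)
                         ~~~~^^^^^
  File "h.py", line 10, in proj
    K,P=cal(n); X=np.atleast_2d(X); c=(X-P[:3,3])@P[:3,:3]; u=c@K.T; return u[:,:2]/u[:,2:]
        ~~~^^^
  File "h.py", line 4, in cal
    c=vision.get_calibration(n); return np.array(c["K"]),np.array(c["pose"])
ValueError: time passes only in moves, steps and waits
```

Too many calibration calls, so I'll cache it.

```bash
sed -i 's/^def cal/import functools\n@functools.lru_cache\ndef cal/' h.py; python3 fit.py
```

```text
0.0 ('top', 'side') [ 0.57683952 -0.26143143 -0.07263828] -4.16186677937323 17.655470554442736
0.0 ('top',) [ 0.57591608 -0.26123901 -0.0639545 ] -3.6643231003739776 9.022336636334696
0.0 ('side',) [ 0.57888957 -0.26212024 -0.06101598] -3.495957910965945 8.023681698835338
0.006 ('top', 'side') [ 0.57600437 -0.2608805  -0.06739329] -3.861351308139224 18.320082986697166
0.006 ('top',) [ 0.57529094 -0.26115441 -0.06438309] -3.6888795147610365 9.434816064623726
0.006 ('side',) [ 0.578508   -0.26195628 -0.06348216] -3.6372596959490133 8.487181674970884
```

View pics/ov_top.png

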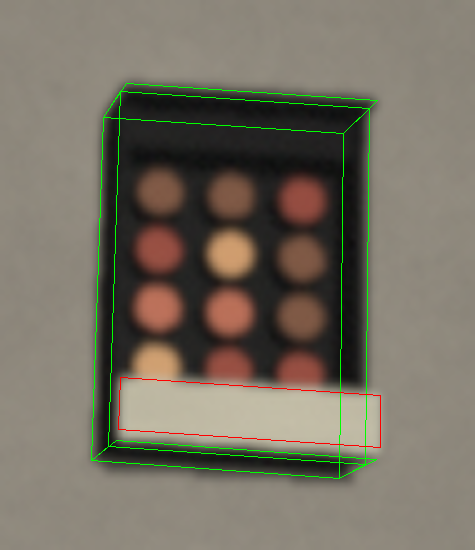

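View pics/ov_side.png

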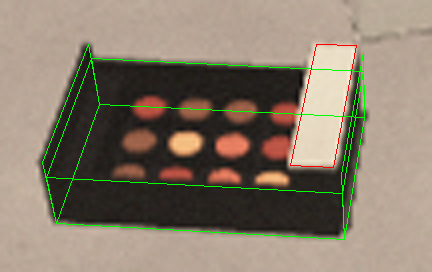

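The model fits both views. The tray seat is at about (0.577,-0.2615), yaw -3.7°. The long cover is at (0.510,0.155), yaw -15.1°.

Moves only allow a turn about the tool's z, so I'll grip the fin across its 60 mm length, with the jaws along the cover's y. The cover can then pivot in the pads. I'll tilt it by pressing its +x end on top of the lip, then tuck it in.

```bash
cat > go.py <<'E'
# usage: go.py x y z yaw : remaining shift in tool axes (after turn) from measured pose
import sys; from h import *
o=sensors.get_obs(); p=o['tool_pos']; yaw=o['tool_rot'][2]
t=np.array(list(map(float,sys.argv[1:4]))); Y=float(sys.argv[4])
for lab,a in(('axes now',yaw),('axes after turn',Y)):
    c,s=np.cos(np.radians(a)),np.sin(np.radians(a)); d=t-p
    print(lab,np.round([d@[c,s,0],d@[s,-c,0],-d[2]],4))
print('turn',round(-((Y-yaw+180)%360-180),2),'(tool z down)','pos',p.round(4),'rot',o['tool_rot'].round(2),'F',o['force'].round(1),'w',round(o['grip_width'],4),'t',o['time_s'])
E
python3 go.py .510 .155 .12 -105.1
python3 -m inch '{"dp":[[0,0,0]],"turn":[5]}' -1
```

```text
axes now [-0.5885 -0.5296  0.1016]
axes after turn [-0.7903 -0.047   0.1016]
turn 38.58 (tool z down) pos [ 0.2587 -0.5957  0.2216] rot [ 1.800e+02  1.000e-01 -6.652e+01] F [0.  0.6 0.3] w 0.087 t 0.1
time_s: 0.22
tool_pos: [0.2588, -0.5959, 0.2218]
tool_rot: [180.0, 0.1, -71.6]
force: [0.4, -0.2, 0.6]
grip_width: 0.087
```

```bash
python3 -m inch '{"dp":[[0,-0.03,0],[0,-0.03,0],[0,-0.03,0],[0,-0.03,0]],"turn":[8.4,8.4,8.4,8.3]}'; python3 go.py .510 .155 .12 -105.1
```

```text
time_s: 0.72
tool_pos: [0.3776, -0.5836, 0.2221]
tool_rot: [180.0, 0.0, -105.3]
force: [0.5, -0.6, -0.1]
grip_width: 0.0869
axes now [-0.7473  0.0669  0.1021]
axes after turn [-0.7475  0.0646  0.1021]
turn -0.17 (tool z down) pos [ 0.3776 -0.5836  0.2221] rot [ 1.7996e+02  3.0000e-02 -1.0527e+02] F [ 0.5 -0.6 -0.1] w 0.0869 t 0.725
```

```bash
python3 -m inch '{"dp":[[-0.06,0,0],[-0.06,0,0],[-0.06,0,0],[-0.06,0,0],[-0.06,0,0],[-0.06,0,0],[-0.06,0,0],[-0.06,0,0]],"turn":[0,0,0,0,0,0,0,0]}'; python3 go.py .510 .155 .12 -105.1
```

```text
time_s: 1.72
tool_pos: [0.5011, -0.1186, 0.2223]
tool_rot: [180.0, -0.0, -105.0]
force: [0.0, -0.3, -0.5]
grip_width: 0.087
axes now [-0.2665  0.0623  0.1023]
axes after turn [-0.2664  0.0627  0.1023]
turn 0.07 (tool z down) pos [ 0.5011 -0.1186  0.2223] rot [ 1.7999e+02 -2.0000e-02 -1.0503e+02] F [ 0.  -0.3 -0.5] w 0.087 t 1.725
```

```bash
python3 -m inch '{"dp":[[-0.055,0.014,0.01],[-0.055,0.014,0.02],[-0.055,0.014,0.02],[-0.055,0.014,0.03],[-0.0464,0.0067,0.022],[0,0,0],[0,0,0]],"turn":[0,0,0,0,0,0,0]}'; python3 go.py .5103 .1551 .013 -105.1; python3 - <<'E'
from h import *
for n in('top','side'): cv2.imwrite(f'pics/{n}1.png',vision.read_camera(n))
s=cv2.imread('pics/side1.png')[110:290,200:380]; t=cv2.imread('pics/top1.png')[120:240,260:380]
cv2.imwrite('pics/c1.png',np.hstack([cv2.resize(s,(400,400),interpolation=2),cv2.resize(t,(400,400),interpolation=2)]))
E
```

```text
time_s: 2.6
tool_pos: [0.5094, 0.1509, 0.121]
tool_rot: [180.0, -0.1, -105.0]
force: [0.3, -0.8, 1.2]
grip_width: 0.0868
axes now [-0.0042  0.0002  0.108 ]
axes after turn [-0.0042  0.0002  0.108 ]
turn 0.08 (tool z down) pos [0.5094 0.1509 0.121 ] rot [ 1.7996e+02 -5.0000e-02 -1.0502e+02] F [ 0.3 -0.8  1.2] w 0.0868 t 2.6
```

View pics/c1.png

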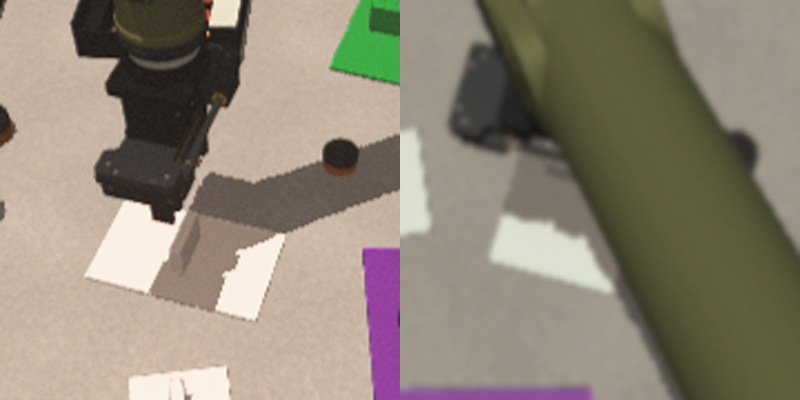

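The gripper hangs over the cover's fin in the side view, at crop (185,240). Next I'll check the fin against the first pictures, using both cameras.

```bash
python3 - <<'E'
from h import *
a=np.radians(-15.1);c,s=np.cos(a),np.sin(a)
T=lambda P:np.array(P)@np.array([[c,s,0],[-s,c,0],[0,0,1]])+[.5103,.1551,0]
q=[T([[-.007,-.03,z],[.007,-.03,z],[.007,.03,z],[-.007,.03,z]]) for z in(.006,.051)]+[T([[-.1,-.06,z],[.1,-.06,z],[.1,.06,z],[-.1,.06,z]]) for z in(.006,)]
o=[]
for n,(r0,c0) in(('top',(130,275)),('side',(190,230))):
    im=cv2.imread(f'pics/{n}0.png')[r0:r0+80,c0:c0+110 if n=='side' else c0+80]
    v=cv2.resize(im,None,fx=4 if n=='side' else 4,fy=4,interpolation=2)
    for k in q: cv2.polylines(v,[np.round((proj(n,k)+.5-[c0,r0])*4).astype(int)],True,(0,0,255),1)
    o.append(v)
cv2.imwrite('pics/c2.png',np.hstack(o))
E
```

```text
(no output)
```

View pics/c2.png

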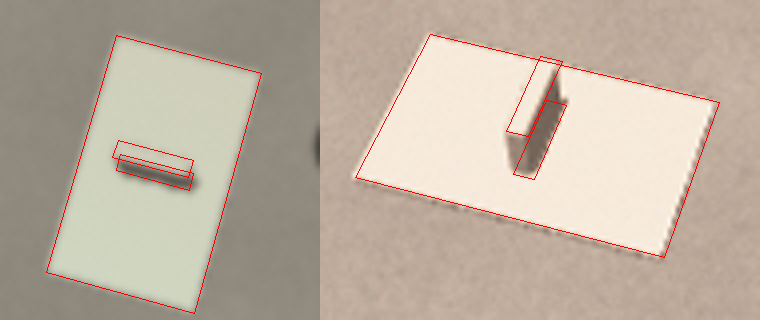

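The overlay matches in both views: the fin is at (0.5103,0.1551). Descending now, then gripping.

```bash
python3 -m inch '{"dp":[[-0.0042,0,0.03],[0,0,0.03],[0,0,0.025],[0,0,0.015],[0,0,0.007],[0,0,0],[0,0,0]],"turn":[0.1,0,0,0,0,0,0]}' -1; python3 go.py .5103 .1551 .013 -105.1
```

```text
time_s: 3.58
tool_pos: [0.5115, 0.1558, 0.0152]
tool_rot: [-179.9, 0.0, -105.1]
force: [-0.5, -0.2, -0.7]
grip_width: 0.0871
axes now [0.001  0.0009 0.0022]
axes after turn [0.001  0.0009 0.0022]
turn -0.02 (tool z down) pos [0.5115 0.1558 0.0152] rot [-1.7991e+02  4.0000e-02 -1.0512e+02] F [-0.5 -0.2 -0.7] w 0.0871 t 3.575
```

```bash
python3 -m inch '{"dp":[[0.001,0.001,0.0015],[0,0,0],[0,0,0],[0,0,0],[0,0,0]],"turn":[0,0,0,0,0]}' 1 20; python3 -m inch '{"dp":[[0,0,-0.01],[0,0,-0.03],[0,0,-0.04],[0,0,-0.03],[0,0,0],[0,0,0]],"turn":[0,0,0,0,0,0]}'; python3 - <<'E'
from h import *
cv2.imwrite('pics/s2.png',cv2.resize(vision.read_camera('side')[70:310,160:400],(560,560),interpolation=2))
E
python3 go.py .384 -.249 .11 -93.7
```

```text
time_s: 4.2
tool_pos: [0.5096, 0.1551, 0.0129]
tool_rot: [-180.0, 0.0, -105.1]
force: [0.4, 0.6, 0.7]
grip_width: 0.0598
time_s: 4.95
tool_pos: [0.5085, 0.1544, 0.1216]
tool_rot: [179.9, -0.1, -105.1]
force: [-0.8, -0.5, -3.7]
grip_width: 0.0598
axes now [0.4218 0.0146 0.0111]
axes after turn [0.4106 0.0978 0.0111]
turn -11.42 (tool z down) pos [0.5081 0.1544 0.1211] rot [ 1.7984e+02 -9.0000e-02 -1.0512e+02] F [-0.4 -0.7 -3.9] w 0.0598 t 5.0
```

View pics/s2.png

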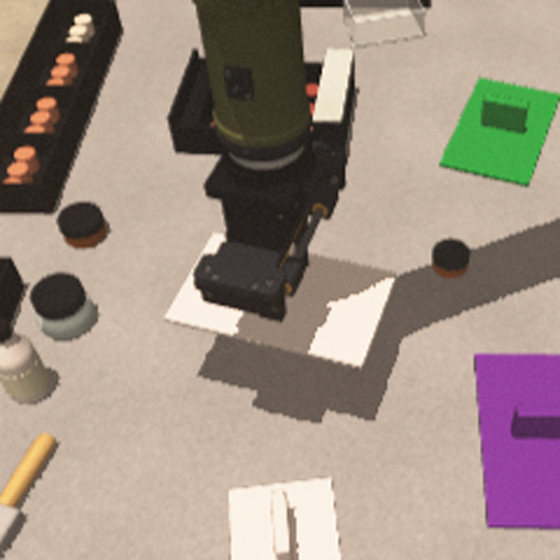

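The cover hangs level in the grip, and the short cover is undisturbed at the bottom. Now I'll check where the green plate lies relative to the tilting place at the lip.

```bash
python3 - <<'E'
from h import *
im=cv2.imread('pics/top0.png').astype(int)
m=(im[...,1]>im[...,2]+40)&(im[...,1]>im[...,0]+30)
pts=np.argwhere(m)[:,::-1]; w=ray('top',pts,.006)[:,:2].astype(np.float32)
r=cv2.minAreaRect(w); print(r, cv2.boxPoints(r))
E
```

```text
((0.25256210565567017, -0.24405595660209656), (0.19860510528087616, 0.11781562864780426), 71.5879898071289) [[ 0.16530529 -0.31966928]
 [ 0.27708992 -0.3568811 ]
 [ 0.33981892 -0.16844264]
 [ 0.22803429 -0.1312308 ]]
```

```bash
python3 -m inch '{"dp":[[0,0,0],[0,0,0]],"turn":[-5.7,-5.7]}'; python3 go.py .4173 -.2512 .115 -93.7
```

```text
time_s: 5.25
tool_pos: [0.5082, 0.1546, 0.1209]
tool_rot: [179.8, -0.0, -93.5]
force: [-0.4, -0.1, -3.0]
grip_width: 0.0601
axes now [0.4106 0.0658 0.0059]
axes after turn [0.4108 0.0645 0.0059]
turn 0.18 (tool z down) pos [0.5082 0.1546 0.1209] rot [ 1.7981e+02 -4.0000e-02 -9.3520e+01] F [-0.4 -0.1 -3. ] w 0.0601 t 5.25
```

```bash
python3 -m inch '{"dp":[[0.03,0.005,0],[0.055,0.01,0],[0.06,0.01,0],[0.06,0.01,0],[0.06,0.01,0],[0.06,0.01,0],[0.055,0.008,0],[0.03,0.0015,0]],"turn":[0,0,0,0,0,0,0,0.1]}';python3 -m inch '{"dp":[[0,0,0],[0,0,0],[0,0,0]],"turn":[0,0,0]}'; python3 go.py .4173 -.2512 .09 -93.7;python3 - <<'E'
from h import *
cv2.imwrite('pics/s3.png',cv2.resize(vision.read_camera('side')[20:220,220:460],None,fx=3,fy=3,interpolation=2))
E
```

```text
time_s: 6.25
tool_pos: [0.4158, -0.2529, 0.1211]
tool_rot: [179.8, 0.0, -94.1]
force: [0.6, 0.8, -3.4]
grip_width: 0.0595
time_s: 6.62
tool_pos: [0.4186, -0.2484, 0.1222]
tool_rot: [179.9, 0.0, -93.7]
force: [-0.5, -0.1, -3.5]
grip_width: 0.0602
axes now [0.0028 0.0011 0.0322]
axes after turn [0.0028 0.0011 0.0322]
turn 0.02 (tool z down) pos [ 0.4186 -0.2484  0.1222] rot [ 1.7994e+02  5.0000e-02 -9.3680e+01] F [-0.5 -0.1 -3.5] w 0.0602 t 6.625
```

View pics/s3.png

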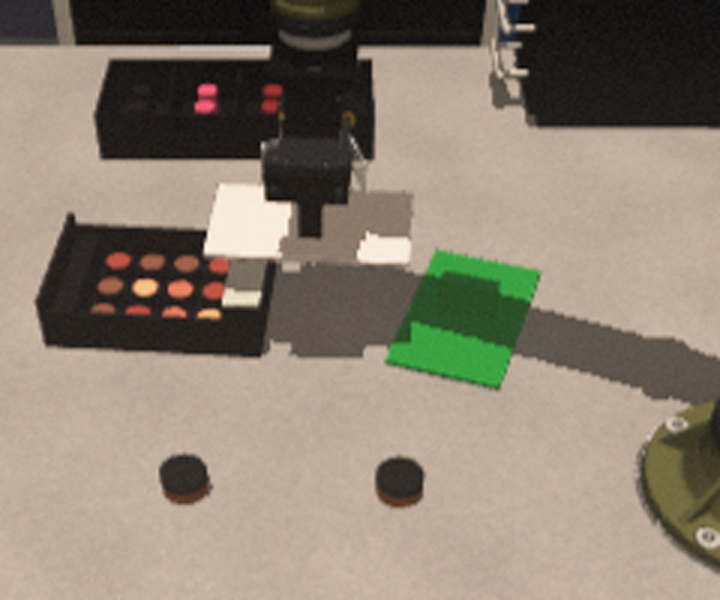

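The cover is above the lip and clear of the green plate. I'll descend to contact and press to tilt it.

```bash
python3 -m inch '{"dp":[[0.0025,0.001,0.015],[0,0,0.015],[0,0,0.006],[0,0,0.004],[0,0,0]],"turn":[0,0,0,0,0]}';python3 -m inch '{"dp":[[0,0,0.003],[0,0,0.003],[0,0,0.003],[0,0,0.002],[0,0,0]],"turn":[0,0,0,0,0]}'; python3 go.py .4173 -.2512 .071 -93.7;python3 - <<'E'
from h import *
cv2.imwrite('pics/s4.png',cv2.resize(vision.read_camera('side')[40:180,220:420],None,fx=4,fy=4,interpolation=2))
E
```

```text
time_s: 7.3
tool_pos: [0.4174, -0.2524, 0.0827]
tool_rot: [180.0, 0.0, -93.8]
force: [0.4, -0.3, -3.2]
grip_width: 0.06
time_s: 7.92
tool_pos: [0.4168, -0.2528, 0.0716]
tool_rot: [180.0, -0.0, -93.8]
force: [-2.6, -1.0, 1.7]
grip_width: 0.0599
axes now [-0.0016 -0.0004  0.0006]
axes after turn [-0.0016 -0.0004  0.0006]
turn -0.15 (tool z down) pos [ 0.4168 -0.2528  0.0716] rot [ 1.7995e+02 -1.0000e-02 -9.3850e+01] F [-2.6 -1.   1.7] w 0.0599 t 7.925
```

View pics/s4.png

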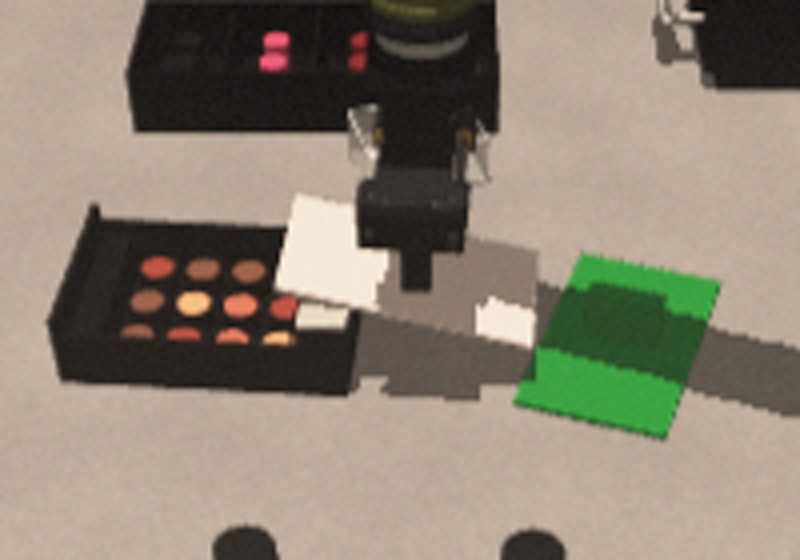

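The cover tilted with the +x end up and pressed on the lip with about 5 N. I'll lift and measure the tilt.

```bash
python3 -m inch '{"dp":[[0,0,-0.01],[0,0,-0.02],[0,0,-0.02],[0,0,-0.01],[0,0,0],[0,0,0]],"turn":[0,0,0,0,0,0]}'; cat > tilt.py <<'E'
# fit (ex,ey,yaw,tilt) of the held cover from both plate edges; pivot from tool
import sys; from h import *
from scipy.optimize import minimize
def plate(o,th,dx=0,dy=0,dyaw=0,h=.032,dz=0):
    p=o['tool_pos']+[0,0,.019]; a=np.radians(o['tool_rot'][2]+90+dyaw); t=np.radians(th)
    X=np.array([np.cos(a)*np.cos(t),np.sin(a)*np.cos(t),np.sin(t)]); Y=np.array([-np.sin(a),np.cos(a),0]); Z=np.cross(X,Y)
    c=p+X*dx+Y*dy-Z*h+[0,0,dz]
    top=c+Z*.006
    f=lambda c:np.array([c+X*sx*.1+Y*sy*.06 for sx,sy in((-1,-1),(1,-1),(1,1),(-1,1))])
    return f(top),f(c),c
if __name__=='__main__':
    tag=sys.argv[1]; o=sensors.get_obs(); im=vision.read_camera('side'); cv2.imwrite(f'pics/{tag}_raw.png',im)
    r=list(map(int,sys.argv[2].split(',')))
    k=4; v=cv2.resize(im[r[0]:r[1],r[2]:r[3]],None,fx=k,fy=k,interpolation=2)
    for th,col in zip(map(float,sys.argv[3].split(',')),((0,0,255),(0,255,0),(255,0,0))):
        t,b,c=plate(o,th); print(th,'centre underside',c.round(4),'ends z',b[:,2].round(4))
        cv2.polylines(v,[np.round((proj('side',t)+.5-[r[2],r[0]])*k).astype(int)],True,col,1)
    cv2.imwrite(f'pics/{tag}.png',v); print(o['tool_pos'].round(4),o['tool_rot'].round(1),o['force'].round(1),o['time_s'])
E
python3 tilt.py t1 30,180,220,420 11,13,15
```

```text
time_s: 8.72
tool_pos: [0.4169, -0.2521, 0.1311]
tool_rot: [179.9, 0.0, -93.8]
force: [0.4, 0.3, -3.0]
grip_width: 0.0602
11.0 centre underside [ 0.423  -0.2525  0.1187] ends z [0.0996 0.1377 0.1377 0.0996]
13.0 centre underside [ 0.4241 -0.2525  0.1189] ends z [0.0964 0.1414 0.1414 0.0964]
15.0 centre underside [ 0.4252 -0.2526  0.1192] ends z [0.0933 0.145  0.145  0.0933]
[ 0.4169 -0.2521  0.1311] [179.9   0.  -93.8] [ 0.4  0.3 -3. ] 8.725
```

View pics/t1.png

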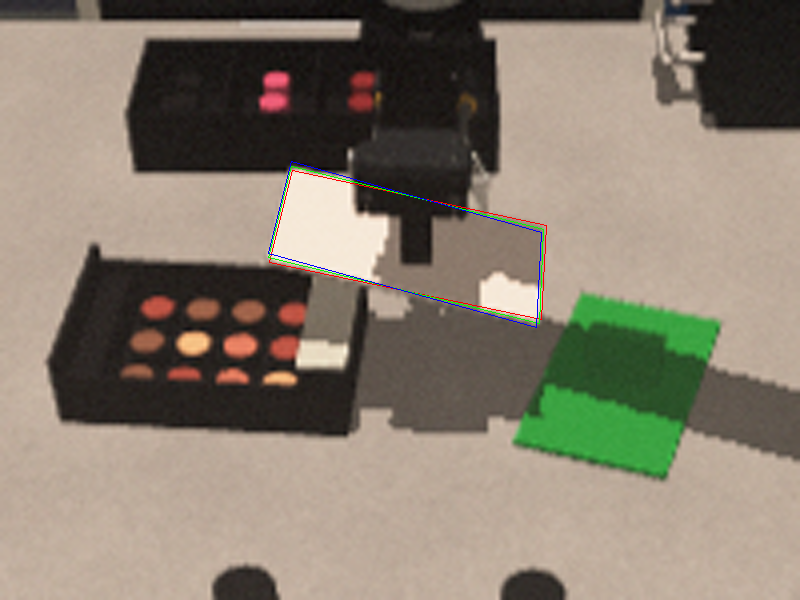

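Tilt is about 14.5°. The -x end's underside is then at TCP -0.037 in z and TCP -0.089 in tray x. Next I'll move over the opening.

```bash
python3 go.py .606 -.2634 .131 -93.7;  python3 -m inch '{"dp":[[0,-0.02,0],[0,-0.035,0],[0,-0.045,0],[0,-0.045,0],[0,-0.03,0],[0,-0.015,0],[0,0,0],[0,0,0]],"turn":[0,0,0,0,0,0,0,0]}'; python3 go.py .606 -.2634 .095 -93.7
```

```text
axes now [-0.0013 -0.1895 -0.    ]
axes after turn [-0.0009 -0.1895 -0.    ]
turn -0.12 (tool z down) pos [ 0.4168 -0.2521  0.131 ] rot [ 1.7993e+02  4.0000e-02 -9.3820e+01] F [ 0.2 -0.9 -2.2] w 0.0597 t 8.775
time_s: 9.78
tool_pos: [0.6058, -0.2651, 0.1309]
tool_rot: [179.9, 0.0, -93.8]
force: [-0.6, 0.1, -3.9]
grip_width: 0.0596
axes now [-0.0017 -0.0001  0.0359]
axes after turn [-0.0017 -0.0001  0.0359]
turn -0.14 (tool z down) pos [ 0.6058 -0.2651  0.1309] rot [ 1.7988e+02  2.0000e-02 -9.3840e+01] F [-0.6  0.1 -3.9] w 0.0596 t 9.775
```

```bash
python3 -m inch '{"dp":[[-0.0015,0,0.015],[0,0,0.015],[0,0,0.01],[0,0,0.006],[0,0,0.005],[0,0,0],[0,0,0]],"turn":[0,0,0,0,0,0,0]}'; python3 tilt.py t2 30,160,220,400 13,15
```

```text
time_s: 10.65
tool_pos: [0.6074, -0.2637, 0.0813]
tool_rot: [-180.0, -0.0, -93.8]
force: [-0.2, -0.1, -3.0]
grip_width: 0.0598
13.0 centre underside [ 0.6145 -0.2642  0.0691] ends z [0.0466 0.0916 0.0916 0.0466]
15.0 centre underside [ 0.6156 -0.2643  0.0694] ends z [0.0435 0.0953 0.0953 0.0435]
[ 0.6074 -0.2637  0.0813] [-180.    -0.   -93.8] [-0.2 -0.1 -3. ] 10.65
```

View pics/t2.png

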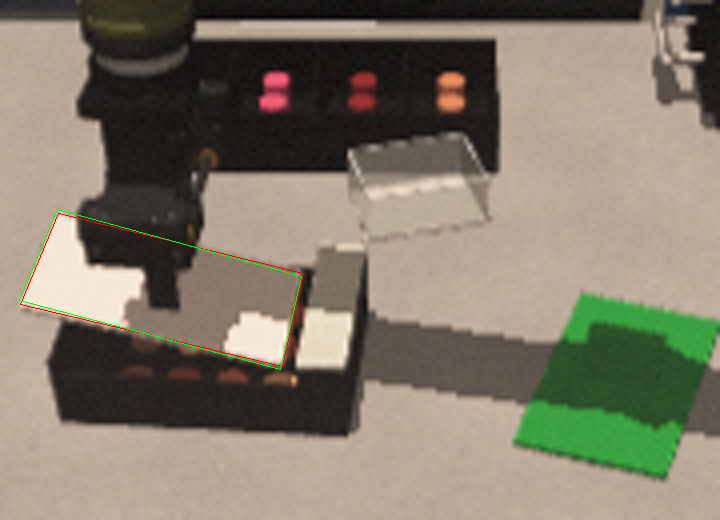

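The -x end is just in front of the lip, at about lip-slot height (z 0.044). I'll slide it under.

```bash
python3 -m inch '{"dp":[[0,0.004,0.003],[0,0.008,0],[0,0.008,0],[0,0.008,0],[0,0.006,0],[0,0.004,0],[0,0,0],[0,0,0]],"turn":[0,0,0,0,0,0,0,0]}'; python3 tilt.py t3 30,160,220,400 13,15
```

```text
time_s: 11.7
tool_pos: [0.5693, -0.261, 0.0779]
tool_rot: [-180.0, -0.0, -93.8]
force: [-0.6, 0.1, -3.3]
grip_width: 0.0598
13.0 centre underside [ 0.5765 -0.2615  0.0657] ends z [0.0432 0.0882 0.0882 0.0432]
15.0 centre underside [ 0.5776 -0.2616  0.066 ] ends z [0.0401 0.0919 0.0919 0.0401]
[ 0.5693 -0.261   0.0779] [-180.    -0.   -93.8] [-0.6  0.1 -3.3] 11.7
```

View pics/t3.png

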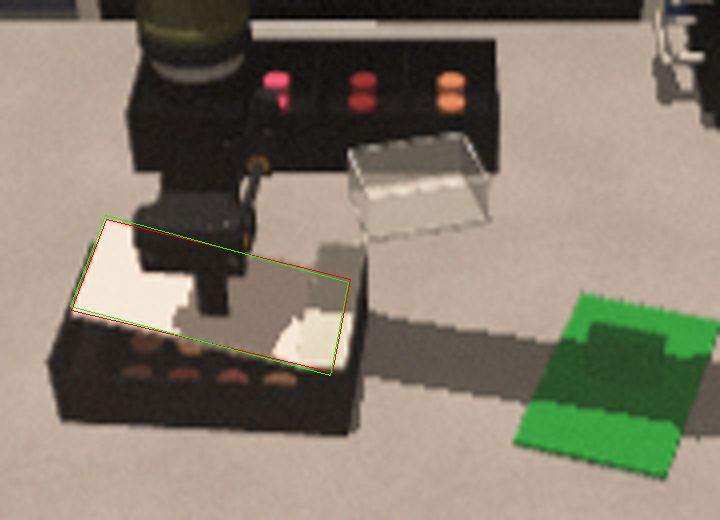

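No contact force, and the end is under the lip with its edge at about -97 mm. Swinging the other end down now, with a small +x travel to follow the arc.

```bash
python3 -m inch '{"dp":[[0,0,0.003],[0,0,0.003],[0,-0.001,0.003],[0,-0.0015,0.003],[0,-0.0015,0.003],[0,-0.0015,0.003],[0,0,0],[0,0,0]],"turn":[0,0,0,0,0,0,0,0]}'; python3 tilt.py t4 30,160,220,400 5,8
```

```text
time_s: 12.75
tool_pos: [0.5747, -0.2615, 0.0598]
tool_rot: [-180.0, -0.0, -93.8]
force: [0.2, -0.2, -3.4]
grip_width: 0.0598
5.0 centre underside [ 0.5775 -0.2617  0.0469] ends z [0.0382 0.0556 0.0556 0.0382]
8.0 centre underside [ 0.5792 -0.2618  0.0471] ends z [0.0332 0.061  0.061  0.0332]
[ 0.5747 -0.2615  0.0598] [-180.    -0.   -93.8] [ 0.2 -0.2 -3.4] 12.75
```

View pics/t4.png

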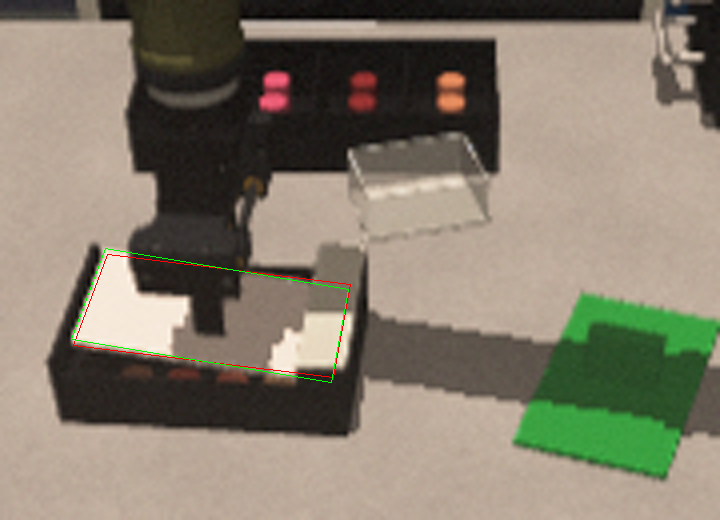

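The lip now plainly overlies the tucked end (crop 325,330), and the tilt is about 7°. Continuing down.

```bash
python3 -m inch '{"dp":[[0,-0.001,0.003],[0,-0.001,0.003],[0,-0.001,0.003],[0,0,0.002],[0,0,0],[0,0,0]],"turn":[0,0,0,0,0,0]}'; python3 tilt.py t5 30,160,220,400 0,2
```

```text
time_s: 13.55
tool_pos: [0.5775, -0.2616, 0.0487]
tool_rot: [180.0, -0.0, -93.8]
force: [1.6, -0.9, -1.3]
grip_width: 0.0599
0.0 centre underside [ 0.5775 -0.2616  0.0357] ends z [0.0357 0.0357 0.0357 0.0357]
2.0 centre underside [ 0.5786 -0.2617  0.0358] ends z [0.0323 0.0392 0.0392 0.0323]
[ 0.5775 -0.2616  0.0487] [180.   -0.  -93.8] [ 1.6 -0.9 -1.3] 13.55
```

View pics/t5.png

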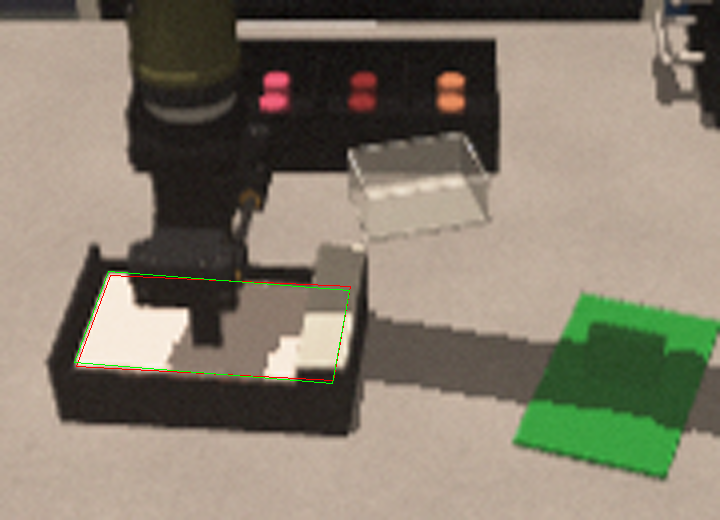

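Nearly flat and about 1 mm from home. I'll press 2 mm more and release.

```bash
python3 -m inch '{"dp":[[0,0,0.001],[0,0,0.001],[0,0,0],[0,0,0]],"turn":[0,0,0,0]}';  python3 -m inch '{"dp":[[0,0,0],[0,0,0],[0,0,0],[0,0,0],[0,0,0]],"turn":[0,0,0,0,0]}' -1; python3 go.py .577 -.2615 .2 -93.7
```

```text
time_s: 14.1
tool_pos: [0.5778, -0.2616, 0.0475]
tool_rot: [-180.0, -0.0, -93.8]
force: [-1.3, 0.3, 5.8]
grip_width: 0.0597
time_s: 14.72
tool_pos: [0.5775, -0.2617, 0.0468]
tool_rot: [180.0, -0.0, -93.8]
force: [-0.1, -0.6, 0.0]
grip_width: 0.0865
axes now [-0.0002  0.0005 -0.1532]
axes after turn [-0.0002  0.0005 -0.1532]
turn -0.12 (tool z down) pos [ 0.5775 -0.2617  0.0468] rot [180.    -0.   -93.82] F [-0.1 -0.6  0. ] w 0.0865 t 14.725
```

```bash
python3 -m inch '{"dp":[[0,0,-0.01],[0,0,-0.02],[0,0,-0.04],[0,0,-0.05],[0,0,-0.04],[0,0,-0.02]],"turn":[0,0,0,0,0,0]}'; python3 -m inch '{"dp":[[-0.05,0.02,0],[-0.06,0.02,0],[-0.06,0.02,0],[-0.06,0.02,0],[-0.06,0.02,0],[0,0,0],[0,0,0]],"turn":[0,0,0,0,0,0,0]}'; python3 - <<'E'
from h import *
o=[]
s=vision.read_camera('side'); t=vision.read_camera('top'); cv2.imwrite('pics/f_s.png',s);cv2.imwrite('pics/f_t.png',t)
a=np.radians(-3.7);c,sn=np.cos(a),np.sin(a)
T=lambda P:np.array(P)@np.array([[c,sn,0],[-sn,c,0],[0,0,1]])+[.577,-.2615,0]
q=[T([[-.1,-.06,.041],[.1,-.06,.041],[.1,.06,.041],[-.1,.06,.041]]),T([[-.007,-.03,.086],[.007,-.03,.086],[.007,.03,.086],[-.007,.03,.086]])]
for n,im,r0,c0,h,w in(('side',s,75,220,75,110),('top',t,100,405,100,85)):
    v=cv2.resize(im[r0:r0+h,c0:c0+w],None,fx=4,fy=4,interpolation=2)
    for k in q: cv2.polylines(v,[np.round((proj(n,k)+.5-[c0,r0])*4).astype(int)],True,(0,0,255),1)
    o.append(cv2.copyMakeBorder(v,0,400-v.shape[0],0,0,0))
cv2.imwrite('pics/f.png',np.hstack(o))
m=((t.min(2)>150)&(t.max(2)-t.min(2)<45)).astype(np.uint8); m[:, :200]=0
k,l,st,ce=cv2.connectedComponentsWithStats(m)
for i in range(1,k):
    if st[i,4]>150: print(st[i],cv2.minAreaRect(ray('top',np.argwhere(l==i)[:,::-1],.006)[:,:2].astype(np.float32)))
E
```

```text
time_s: 15.48
tool_pos: [0.5789, -0.262, 0.2314]
tool_rot: [-179.7, -0.1, -93.8]
force: [1.0, 0.0, -1.1]
grip_width: 0.0868
time_s: 16.35
tool_pos: [0.4977, 0.0308, 0.2268]
tool_rot: [180.0, -0.1, -93.8]
force: [-0.1, 0.1, 0.2]
grip_width: 0.0868
[ 424  119   52   66 2436] ((0.5830211639404297, -0.2803739905357361), (0.1607789546251297, 0.20961309969425201), 86.48772430419922)
[ 227  158   43   37 1158] ((0.49783676862716675, 0.3607896566390991), (0.10295920073986053, 0.12475822865962982), 9.185462951660156)
[509 182  28  38 603] ((0.42323049902915955, -0.49858465790748596), (0.10955976694822311, 0.056111887097358704), 14.652423858642578)
```

View pics/f.png

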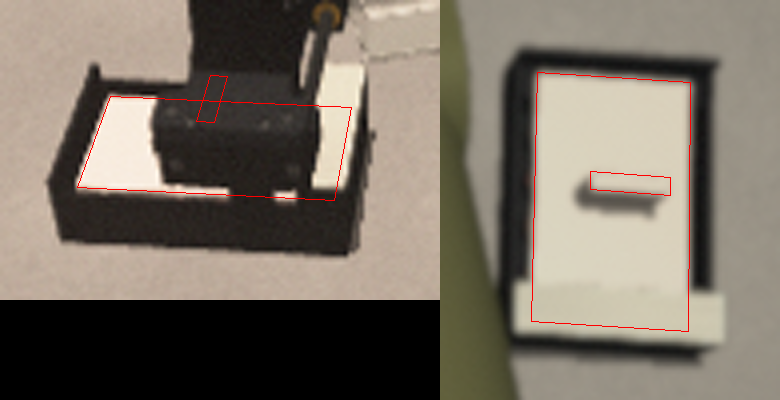

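The top view matches the seated model, and the short cover is within 1 mm of its start. The arm hides the side view, so I'll move it aside for a last check.

```bash
python3 -m inch '{"dp":[[-0.05,0,-0.02],[-0.06,0,-0.02],[-0.06,0,-0.02],[0,0,0],[0,0,0]],"turn":[0,0,0,0,0]}'; python3 - <<'E'
from h import *
s=vision.read_camera('side')
a=np.radians(-3.7);c,sn=np.cos(a),np.sin(a)
T=lambda P:np.array(P)@np.array([[c,sn,0],[-sn,c,0],[0,0,1]])+[.577,-.2615,0]
q=[T([[-.1,-.06,.041],[.1,-.06,.041],[.1,.06,.041],[-.1,.06,.041]]),T([[-.007,-.03,.086],[.007,-.03,.086],[.007,.03,.086],[-.007,.03,.086]])]
r0,c0=75,220
v=cv2.resize(s[r0:r0+75,c0:c0+110],None,fx=6,fy=6,interpolation=2)
for k in q: cv2.polylines(v,[np.round((proj('side',k)+.5-[c0,r0])*6).astype(int)],True,(0,0,255),1)
cv2.imwrite('pics/f2.png',v)
E
```

```text
time_s: 17.08
tool_pos: [0.5098, 0.1977, 0.2856]
tool_rot: [179.9, -0.1, -94.0]
force: [-0.1, 0.5, -0.1]
grip_width: 0.0871
```

View pics/f2.png

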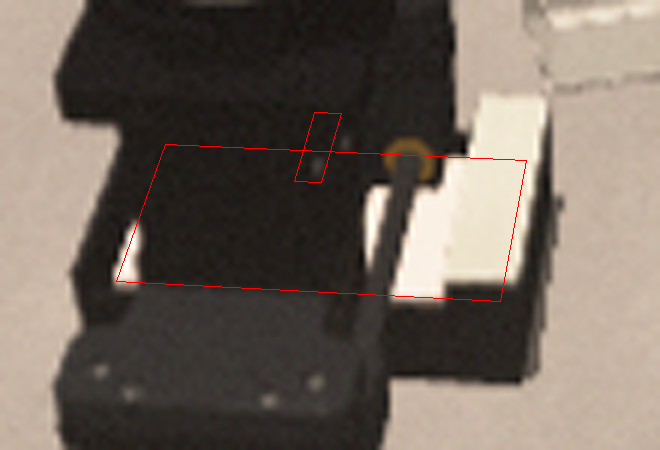

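```bash
python3 -m inch '{"dp":[[0.0,0.04,-0.02],[0,0.06,-0.02],[-0.05,0.03,0],[-0.06,0,0],[-0.05,0,0],[0,0,0],[0,0,0]],"turn":[0,0,0,0,0,0,0]}'; python3 - <<'E'
from h import *
s=vision.read_camera('side')
a=np.radians(-3.7);c,sn=np.cos(a),np.sin(a)
T=lambda P:np.array(P)@np.array([[c,sn,0],[-sn,c,0],[0,0,1]])+[.577,-.2615,0]
q=[T([[-.1,-.06,.041],[.1,-.06,.041],[.1,.06,.041],[-.1,.06,.041]]),T([[-.007,-.03,.086],[.007,-.03,.086],[.007,.03,.086],[-.007,.03,.086]])]
r0,c0=75,220
v=cv2.resize(s[r0:r0+75,c0:c0+110],None,fx=6,fy=6,interpolation=2)
for k in q: cv2.polylines(v,[np.round((proj('side',k)+.5-[c0,r0])*6).astype(int)],True,(0,0,255),1)
cv2.imwrite('pics/f3.png',v)
E
```

```text
time_s: 18.0
tool_pos: [0.3919, 0.3657, 0.3253]
tool_rot: [179.9, -0.1, -94.0]
force: [-0.4, -0.6, 0.7]
grip_width: 0.0867
```

View pics/f3.png

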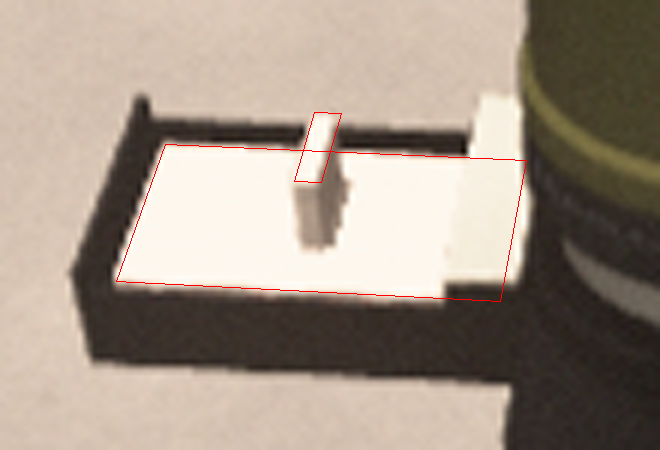

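The cover lies flat inside the rim with its end under the lip. The plate and fin-top outlines match the seated model, with the fin top at about crop (317,147). Handing in.

```bash
python3 -c "
from cell import env; print(env.sign_off())"
```

```text
the job is handed in; nothing more can be done
None
```

The black tray is closed with the long cover, and I handed the job in at about 18 s of the 35 s allowed. The hand-in gives no verdict, so the result below rests on my own checks.

**What I did:** I gripped the white long cover across the 60 mm length of its fin, so it could pivot in the pads. I tilted it about 14.5° by pressing its +x end on top of the lip, then slid the -x end under the lip. After that I swung the cover down flat, let go and moved the arm clear.

**Last checks:**
- **Fit:** In both cameras the plate and fin line up with the seated model, within about 2–3 mm of the tray centre, flat and lengthways. The -x end is under the lip.
- **Short cover:** It measured within 1 mm of where it started.
- **Forces:** At the end of each move the wrist force was at most about 6 N, and the gripper was open and touching nothing at hand-in.
- **Failed or disagreed:** My first two side views after release were blocked by the arm, so I moved it aside and looked again. No check disagreed with the result.

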